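# Level the rocking bench scale with its two outrigger screws

## Task

The kitchen scale rocks on its three plain feet because its two outrigger feet hang in the air above their black pads. Turn both blue wing knobs clockwise (seen from above) until each outrigger foot bears lightly and evenly on its pad, so that all five feet carry load and the scale no longer rocks; do not force a foot or jack another one off the worktop, leave the scale and the bowl on its pan where they are, and let go.

Things in the scene. Friction and masses are not known exactly. Their poses are not given: they have to be found in the camera images.
- scale: Bench scale, about 4 kg, loose on the worktop; steel pan 66 mm up, black read-out bar at its back, 80 mm high. Origin on the worktop under its middle; x to its back, y to its left, z up. The outrigger screws are at x -85, y +135 (left) and -135 mm (right), at the ends of the grey front cross bar. Within 65 mm of a screw's axis nothing but the knob is higher than 52 mm.
- screw_l_grip (a point): Left blue wing knob: point on its vertical axis at the height to grip, 80 mm above the worktop. The wing is a bar 14 mm thick (point y), 46 mm long (point x), from 58 to 98 mm above the worktop, over a steel collar 32 mm in diameter. It turns about its axis and keeps its height. A white mark lies on one end.
- screw_r_grip (a point): Right blue wing knob, the same as the left one.
- screw_l (a joint): Turn of the left knob, rad; grows clockwise seen from above, driving its foot down 2 mm per rad. Starts between -0.25 and 0.25, needs 0.3 to 3.2 rad more, stays where left (friction 0.05 N m), stops at 8. Turning itself feels the same before and after the foot bears: whether it bears shows when the corner is pushed down (see foot_l).
- screw_r (a joint): Turn of the right knob, the same as the left one.
- foot_l: Left outrigger foot under the left knob: rubber disc 30 mm wide, 7 mm thick, gives 6 N per mm; origin at its underside. Below it a fixed black pad, worn to an unknown 3.5 to 7 mm, not the same left and right. While it hangs free, about 6 N straight down on the knob's top rocks the corner down (1 mm down, 0.7 mm outward at the knob's top) until the foot meets the pad; then the push stiffens.
- foot_r: Right outrigger foot, the same. Once both feet bear with 2 to 5 N, alike within some 3 N, the scale is firm; 0.1 rad more on a knob adds about 1 N. If one is driven too far, the plain back foot on its side lifts.
- foot_front: Plain rubber foot at the middle of the front cross bar (scale x -85 mm, y 0), fixed to the scale, 16 mm in diameter; origin at its underside.
- foot_back_l: Plain rubber foot at the back left (scale x 105 mm, y 28 mm); origin at its underside.
- foot_back_r: Plain rubber foot at the back right (scale x 105 mm, y -28 mm); origin at its underside.
- bowl: Small open metal bowl, 100 mm wide and 42 mm high, standing loose on the pan; origin at the centre of its underside.
Mind the look-alikes: they are no part of the job. Leave any purple look-alike of the bowl alone.

How it is judged:
At the end, for the whole second after the job is handed in: Each of the five feet carries more than 1 N (the outrigger feet and the three plain feet), the outrigger feet less than 8 N; the scale stands still, within 0.02 rad of level and 20 mm of its start; the bowl is still on the pan, within 30 mm of its start (contact force between foot_l and anything else between 1 and 8 N and contact force between foot_r and anything else between 1 and 8 N and contact force between each of foot_front, foot_back_l, foot_back_r and anything else above 1 N and angle between scale's own z axis and vertical below 0.02 rad and linear speed of scale below 0.01 m/s and distance of scale from where it was at the start of the episode below 0.02 m and z of bowl in the frame of scale above 0.06 m and distance of bowl from where it was at the start of the episode below 0.03 m); the robot touches nothing.
It fails at once if an outrigger foot is forced: more than 15 N on it (contact force between any of foot_l, foot_r and anything else above 15 N).
It fails at once if the scale is shifted more than 30 mm (distance of scale from where it was at the start of the episode above 0.03 m).
It fails at once if the scale is tipped more than 0.1 rad (angle between scale's own z axis and vertical above 0.1 rad).
It also fails if it takes over 72 s, if anything falls off the work surface, if the arm or the gripper's body presses on something with over 40 N, if the wrist force passes 120 N, or if a joint passes its speed limit or range.

## Robot

A 6-joint arm with a two-finger parallel gripper is mounted at the origin on the work surface. World frame = base frame: x ahead of the robot, y to its left, z up, the work surface at z = 0. Lengths are in m, angles in rad, forces in N, time in s.
With the tool pointing down it reaches from about 0.35 to 0.875 m from the base axis. Payload 4.2 kg.
Tool frame: the origin (TCP) lies at the very end of the fingers, on their centre line; the grasp point (between the pads) lies robot.hold_point_z behind it (robot.hold_point_z is the distance from the TCP to the grasp point, in m); z points along the fingers, x is the direction in which the jaws open and shut, and the axes are right-handed (so a half turn about z gives the same grasp; the last joint's range is limited). The gripper opens to 87 mm and grips with 3 to 60 N. Pads are 19 mm wide; open, the fingers measure 117 mm over their backs; the gripper's body (75 mm by 190 mm) begins 51 mm behind the grasp point.
Start: joints at [-0.847, 0.385, 0.008, 0, -1.194, -0.259], TCP at [0.28, -0.559, 0.223] pointing down, gripper open.
Joint ranges: [-3.14, 3.14], [-1.21, 2.06], [-1.07, 1.41], [-3.16, 2.05], [-2.99, -0.16], [-3.1, 3.1]. Speed limits (rad/s): [2.79, 2.79, 3.14, 3.14, 3.14, 3.14].

## Interface

Orientations are given as a 3x3 rotation matrix whose columns are the frame's x, y, z axes.
In Python, from cell import robot gives the robot as it stands.
- The arm moves only by the tool step_arm, never from a script. Its argument "deltas" is a list of rows, each an object with "offset": the shift along the world's x, y, z in m, a list of three; "yaw": the turn about the world's z in rad; "claw": the finger opening in m, from 0 to 0.087. In form: [{"offset": [tx, ty, tz], "yaw": yaw, "claw": claw}, ...]. A call has exactly 10 rows; each row is the pose to reach, as a shift and turn from the pose measured when the call began; what a row does not reach only later rows make up. A row lasts 1/8 s, in which the tool goes at most 62.5 mm and 10.7 degrees, less where a joint would pass 70% of its speed; a pose out of reach is approached as far as the arm can. A call with a gripper value outside its range is refused whole. The fingers move at their own pace and stop on an object; "squeeze" is the grip in N (left out, the last holds). Time passes only in rows, so rows that repeat a pose let the fingers close, or fill a call up. It gives the time, the measured TCP pose, the force and the opening at its end, in the units of the state.
- robot.get_state(): the state, without advancing time (a new reading comes with each control period).
- robot.get_image(name): name is "side" or "top" or "wrist"; returns a dict with "image" (400x640x3 uint8, blue, green, red), "z_map" (400x640 float32, m along the optical axis (not along the pixel's ray), 0 where there is no reading), "intrinsics" (3x3 intrinsics, pixels), "distortion" ([k1, k2, p1, p2, k3] as OpenCV has them; the pictures are not rectified), "eye" and "rotation" of the camera in the world; the wrist camera has in their place "mount" (4x4, takes a point from camera to tool coordinates, whose origin is the TCP and whose axes are the tool frame's). Camera axes: x right, y down, z forward; pixel columns grow to the right and rows downward; lengths in m; the calibration is good to about 2 mm. A picture is of the moment at which its call begins: read the wrist's pose just before it.
- robot.hand_in(): hands the job in, once; it reports no verdict.
The state is a dict: "time": time; "qpos": joint angles; "joint_velocities": joint speeds; "tau": joint torques, N m; "eef_pos": TCP position; "tool_rot": TCP orientation; "ft_force": force on the tool from outside, world axes, zero at the start; "wrist_torque": the same for the moment, N m; "opening": finger opening in m.
Only numpy, scipy, OpenCV 4.12 (cv2) and the standard library are available. Lean on these libraries where they do the work, as an engineer would, in place of code of your own. Each camera call takes 0.05 s, during which the arm holds its last target.

## Working session

There is one attempt and no reset: what is moved stays moved. The work goes in short steps, Python scripts to look and compute and a tool call to move; the robot and the scene stay as the last step left them, time stands still between calls to the robot, and variables do not carry over. Pictures are saved under pics/ and viewed, and the job is handed in when it is done.

Besides the shell and the picture viewer there is one more tool, called after "Emit:" in YAML: its name, and indented under it one key for each argument. step_arm: Moves the arm, as the interface text tells. Its arguments: {"type":"object","properties":{"deltas":{"type":"array","items":{"type":"object","properties":{"offset":{"type":"array","items":{"type":"number"}},"yaw":{"type":"number"},"claw":{"type":"number"}}}},"squeeze":{"type":"number"}},"required":["deltas"]}

```bash
ls; mkdir -p pics
python3 - <<'E'
from cell import robot
import cv2,numpy as np
s=robot.get_state(); print({k:np.round(v,3).tolist() for k,v in s.items()}, robot.hold_point_z)
for n in ["top","side","wrist"]:
    d=robot.get_image(n); cv2.imwrite(f"pics/{n}0.png",d["image"])
    print(n,np.round(d["intrinsics"],1).tolist(),np.round(d["distortion"],3),d.get("eye"),np.round(d.get("rotation",d.get("mount")),3).tolist())
    np.savez(f"{n}0.npz",**{k:v for k,v in d.items()})
E
```

```text
pics
{'time': 0.0, 'qpos': [-0.847, 0.386, 0.007, -0.0, -1.194, -0.259], 'joint_velocities': [-0.0, -0.001, -0.0, -0.0, -0.001, 0.001], 'tau': [0.0, -39.067, 18.741, 4.22, 0.011, -0.0], 'eef_pos': [0.28, -0.558, 0.221], 'tool_rot': [[-0.448, 0.894, -0.001], [0.894, 0.448, 0.002], [0.002, -0.0, -1.0]], 'ft_force': [0.261, -0.459, -0.208], 'wrist_torque': [0.011, -0.026, 0.024], 'opening': 0.087} 0.0187
top [[411.1, 0.0, 312.7], [0.0, 411.1, 198.8], [0.0, 0.0, 1.0]] [-0.08  0.    0.    0.    0.  ] [0.55762255 0.02635308 0.78764912] [[0.02, -0.998, 0.056], [-1.0, -0.02, -0.009], [0.01, -0.056, -0.998]]
side [[383.3, 0.0, 315.6], [0.0, 383.3, 200.0], [0.0, 0.0, 1.0]] [-0.009  0.     0.     0.     0.   ] [ 0.51775928 -0.48749322  0.48297621] [[0.99, -0.079, 0.116], [-0.14, -0.61, 0.78], [0.009, -0.789, -0.615]]
wrist [[327.7, 0.0, 319.6], [0.0, 327.7, 195.6], [0.0, 0.0, 1.0]] [-0.066  0.     0.     0.     0.   ] None [[1.0, 0.001, -0.001, 0.0], [-0.001, 0.964, 0.267, -0.073], [0.001, -0.267, 0.964, -0.163], [0.0, 0.0, 0.0, 1.0]]
```

View pics/top0.png

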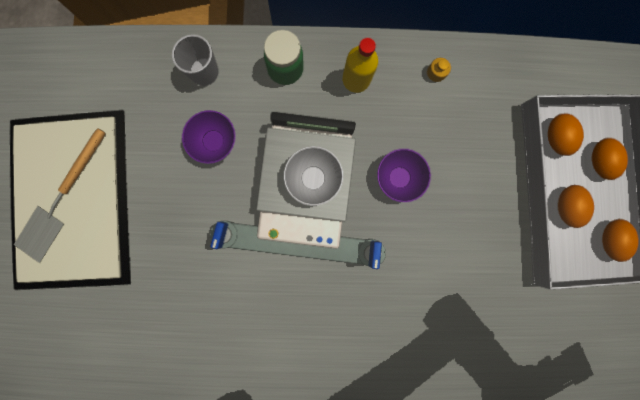

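View pics/side0.png

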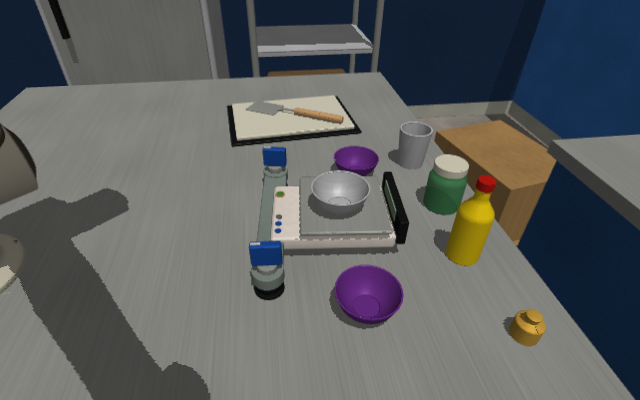

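Candidates for the blue wing knobs: (220,235) and (376,254) in the top view, at the ends of the grey cross bar. The blue dots on the panel at (320,240) and (330,241) are buttons. The bowl is the metal one at (313,178), and the purple bowls at (209,138) and (404,176) are look-alikes. Next I measure the knobs and check them in a crop.

```bash
cat > h.py <<'E'
import cv2,numpy as np
from cell import robot
def rays(d,px,T=None):
    u=cv2.undistortPoints(np.array(px,float).reshape(-1,1,2),d["intrinsics"],d["distortion"]).reshape(-1,2)
    r=np.c_[u,np.ones(len(u))]
    if T is None: return np.array(d["eye"]),r@np.array(d["rotation"]).T
    return T[:3,3],r@T[:3,:3].T
def plane(d,px,z,T=None):
    e,r=rays(d,px,T); return e+r*((z-e[2])/r[:,2])[:,None]
def pts(d,mask,T=None):
    v,u=np.nonzero(mask&(d["z_map"]>0)); e,r=rays(d,np.c_[u,v],T)
    return e+r*d["z_map"][v,u][:,None],np.c_[u,v]
def blue(im):
    h=cv2.cvtColor(im,cv2.COLOR_BGR2HSV); return (h[...,0]>100)&(h[...,0]<125)&(h[...,1]>130)&(h[...,2]>40)
E
python3 - <<'E'
from h import *
for n in ["top","side"]:
    d=dict(np.load(f"{n}0.npz")); m=blue(d["image"])
    c,lab,st,ce=cv2.connectedComponentsWithStats(m.astype(np.uint8))
    for i in range(1,c):
        if st[i,4]<60 or st[i,4]>2000: continue
        P,uv=pts(d,lab==i)
        if n=="top":
            t=P[P[:,2]>0.09]
            print(n,st[i],"n",len(t),P[:,2].max())
            if len(t)<10: continue
            r=cv2.minAreaRect((t[:,:2]*1000).astype(np.float32)); print("   rect mm",r, t.mean(0))
            q=plane(d,uv,0.098)
        else: print(n,st[i],P.mean(0),P.max(0),P.min(0))
d=dict(np.load("top0.npz"))["image"]
a=cv2.resize(d[210:280,195:265],(400,400),interpolation=2);b=cv2.resize(d[220:290,340:410],(400,400),interpolation=2)
cv2.imwrite("pics/crop0.png",np.hstack([a,b]))
E
```

```text
top [211 222  16  27 240] n 205 0.10176333952098937
   rect mm ((532.548583984375, 179.2183380126953), (14.544737815856934, 44.82058334350586), 75.85603332519531) [0.53457809 0.17768404 0.09750827]
top [372 242   9  27 161] n 161 0.1017565347874424
   rect mm ((504.3314208984375, -88.05973052978516), (12.596588134765625, 43.74073028564453), 85.99064636230469) [ 0.50749284 -0.08813869  0.09788029]
side [ 220    0   33   77 1815] [ 0.39368569  1.95471003 -0.16311835] [0.46362979 1.97808709 0.04481842] [ 0.3233589   1.92714139 -0.3977017 ]
side [358   0  19  43 581] [ 1.18407621  1.95509599 -0.06560753] [1.23575161 1.97897883 0.03103464] [ 1.12661458  1.93238446 -0.2111096 ]
side [ 259   54   91   22 1239] [ 0.79335831  1.95373363 -0.32477985] [ 1.08858904  1.97919081 -0.27694546] [ 0.51490622  1.92700159 -0.40268266]
side [355  54  17  18 277] [ 1.1806254   1.95402058 -0.33806503] [ 1.23454328  1.97810265 -0.28063574] [ 1.12839466  1.93052617 -0.40375341]
side [263 147  23  20 407] [0.53232054 0.17573429 0.07954443] [0.56345535 0.35268649 0.09726174] [ 0.50982076  0.16793714 -0.00183279]
side [249 241  33  25 697] [ 0.50510744 -0.09339099  0.08187652] [ 0.52690001 -0.08366925  0.098698  ] [ 0.48186928 -0.09710122  0.05815431]
```

View pics/crop0.png

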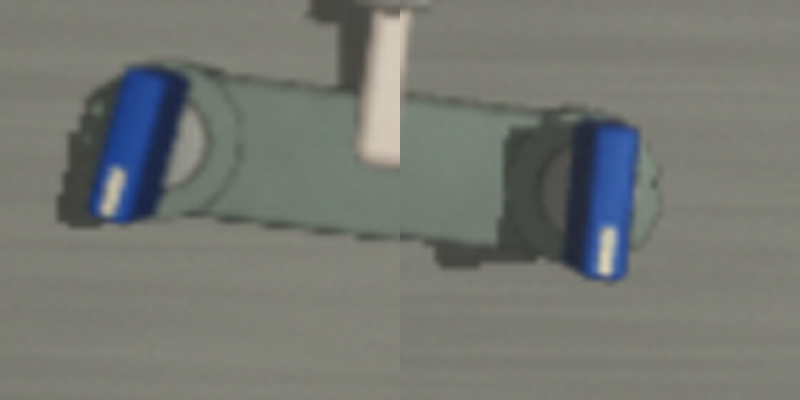

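Both crops show a blue wing with a white mark on its robot-side end, so these are the right knobs. Left is at about (0.5335, 0.178) with wing direction -14°, right at about (0.5055, -0.088) at -4°. I go to the right knob first, approaching with q6 high so there is plenty of clockwise travel.

Emit:
step_arm:
  deltas:
    - {"offset": [0.023, 0.047, 0], "yaw": 0.186, "claw": 0.087}
    - {"offset": [0.045, 0.094, 0], "yaw": 0.372, "claw": 0.087}
    - {"offset": [0.068, 0.141, 0], "yaw": 0.558, "claw": 0.087}
    - {"offset": [0.09, 0.188, 0], "yaw": 0.744, "claw": 0.087}
    - {"offset": [0.113, 0.235, 0], "yaw": 0.93, "claw": 0.087}
    - {"offset": [0.135, 0.282, 0], "yaw": 1.116, "claw": 0.087}
    - {"offset": [0.158, 0.329, 0], "yaw": 1.302, "claw": 0.087}
    - {"offset": [0.18, 0.376, 0], "yaw": 1.488, "claw": 0.087}
    - {"offset": [0.203, 0.423, 0], "yaw": 1.674, "claw": 0.087}
    - {"offset": [0.226, 0.469, 0], "yaw": 1.86, "claw": 0.087}

```text
time: 1.4
eef_pos: [0.5063, -0.0876, 0.2217]
tool_rot: [[-0.725, -0.689, -0.001], [-0.689, 0.725, -0.001], [0.002, -0.0, -1.0]]
ft_force: [1.7, -0.4, 0.1]
opening: 0.0869
```

Emit:
step_arm:
  deltas:
    - {"offset": [0, 0, 0], "yaw": 0.186, "claw": 0.0}
    - {"offset": [0, 0, 0], "yaw": 0.372, "claw": 0}
    - {"offset": [0, 0, 0], "yaw": 0.558, "claw": 0}
    - {"offset": [0, 0, 0], "yaw": 0.75, "claw": 0}
    - {"offset": [0, 0, 0], "yaw": 0.75, "claw": 0}
    - {"offset": [0, 0, 0], "yaw": 0.75, "claw": 0}
    - {"offset": [0, 0, 0], "yaw": 0.75, "claw": 0}
    - {"offset": [0, 0, 0], "yaw": 0.75, "claw": 0}
    - {"offset": [0, 0, 0], "yaw": 0.75, "claw": 0}
    - {"offset": [0, 0, 0], "yaw": 0.75, "claw": 0}

```text
time: 2.65
eef_pos: [0.5063, -0.0876, 0.2217]
tool_rot: [[-0.061, -0.998, -0.0], [-0.998, 0.061, -0.002], [0.002, -0.0, -1.0]]
ft_force: [-0.9, -0.3, 0.0]
opening: 0.0018
```

```bash
cat >> h.py <<'E'
def wrist(name):
    s=robot.get_state(); d=robot.get_image("wrist")
    T=np.eye(4);T[:3,:3]=s["tool_rot"];T[:3,3]=s["eef_pos"]; T=T@np.array(d["mount"])
    cv2.imwrite(f"pics/{name}.png",d["image"])
    x=np.array(s["tool_rot"])[:,0]
    print("t",s["time"],"tcp",np.round(s["eef_pos"],4),"yaw",np.degrees(np.arctan2(x[1],x[0])),"q",np.round(s["qpos"],2),"F",np.round(s["ft_force"],2))
    m=blue(d["image"]); c,lab,st,ce=cv2.connectedComponentsWithStats(m.astype(np.uint8))
    for i in range(1,c):
        if st[i,4]<150: continue
        P,uv=pts(d,lab==i,T); t=P[(P[:,2]>0.092)&(P[:,2]<.106)]
        if len(t)<50: continue
        r=cv2.minAreaRect((t[:,:2]*1000).astype(np.float32)); print(st[i],len(t),"rect mm",np.round(r[0],1),np.round(r[1],1),round(r[2],1),"z",np.median(t[:,2]))
    return d,T
E
python3 - <<'E'
from h import *
wrist("w1")
E
```

```text
t 2.65 tcp [ 0.5063 -0.0876  0.2217] yaw -93.48272351799933 q [ 0.15  0.2  -0.26  0.   -1.11  1.36] F [-0.91 -0.32  0.04]
[  29  150   40   51 1637] 636 rect mm [533.2 178.5] [15.  44.3] 79.2 z 0.09726942693432514
[313 160  15  53 587] 544 rect mm [506.1 -87.8] [12.5 43.8] 84.1 z 0.09806417849824506
```

View pics/w1.png

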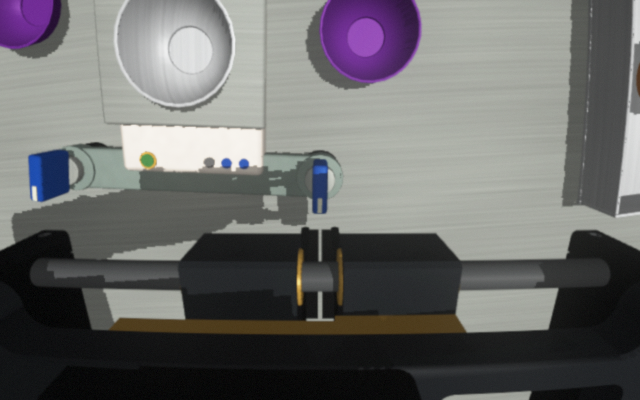

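The wrist view shows the right wing at (320,187) and the left wing at (50,175). It agrees with the top view: right knob (0.506, -0.088), left knob (0.533, 0.178). Now I descend with the fingers closed for the push test.

Emit:
step_arm:
  deltas:
    - {"offset": [0, 0, -0.04], "yaw": 0, "claw": 0}
    - {"offset": [0, 0, -0.08], "yaw": 0, "claw": 0}
    - {"offset": [0, 0, -0.105], "yaw": 0, "claw": 0}
    - {"offset": [0, 0, -0.115], "yaw": 0, "claw": 0}
    - {"offset": [0, 0, -0.12], "yaw": 0, "claw": 0}
    - {"offset": [0, 0, -0.1205], "yaw": 0, "claw": 0}
    - {"offset": [0, 0, -0.121], "yaw": 0, "claw": 0}
    - {"offset": [0, 0, -0.1215], "yaw": 0, "claw": 0}
    - {"offset": [0, 0, -0.122], "yaw": 0, "claw": 0}
    - {"offset": [0, 0, -0.122], "yaw": 0, "claw": 0}

```text
time: 3.95
eef_pos: [0.5063, -0.0876, 0.0998]
tool_rot: [[-0.061, -0.998, 0.0], [-0.998, 0.061, -0.002], [0.002, -0.0, -1.0]]
ft_force: [-0.7, 0.1, 0.9]
opening: 0.0004
```

Emit:
step_arm:
  deltas:
    - {"offset": [0, 0, -0.0002], "yaw": 0, "claw": 0}
    - {"offset": [0, 0, -0.0004], "yaw": 0, "claw": 0}
    - {"offset": [0, 0, -0.0006], "yaw": 0, "claw": 0}
    - {"offset": [0, 0, -0.0008], "yaw": 0, "claw": 0}
    - {"offset": [0, 0, -0.001], "yaw": 0, "claw": 0}
    - {"offset": [0, 0, -0.0012], "yaw": 0, "claw": 0}
    - {"offset": [0, 0, -0.0014], "yaw": 0, "claw": 0}
    - {"offset": [0, 0, -0.0015], "yaw": 0, "claw": 0}
    - {"offset": [0, 0, -0.0015], "yaw": 0, "claw": 0}
    - {"offset": [0, 0, -0.0015], "yaw": 0, "claw": 0}

```text
time: 5.2
eef_pos: [0.5063, -0.0876, 0.0984]
tool_rot: [[-0.061, -0.998, 0.0], [-0.998, 0.061, -0.002], [0.002, -0.0, -1.0]]
ft_force: [-0.2, 0.2, 0.4]
opening: 0.0003
```

Emit:
step_arm:
  deltas:
    - {"offset": [0, 0, -0.0005], "yaw": 0, "claw": 0}
    - {"offset": [0, 0, -0.001], "yaw": 0, "claw": 0}
    - {"offset": [0, 0, -0.0015], "yaw": 0, "claw": 0}
    - {"offset": [0, 0, -0.0015], "yaw": 0, "claw": 0}
    - {"offset": [0, 0, -0.0015], "yaw": 0, "claw": 0}
    - {"offset": [0, 0, -0.0015], "yaw": 0, "claw": 0}
    - {"offset": [0, 0, -0.0015], "yaw": 0, "claw": 0}
    - {"offset": [0, 0, -0.0015], "yaw": 0, "claw": 0}
    - {"offset": [0, 0, -0.0015], "yaw": 0, "claw": 0}
    - {"offset": [0, 0, -0.0015], "yaw": 0, "claw": 0}

```text
time: 6.45
eef_pos: [0.5063, -0.0881, 0.0974]
tool_rot: [[-0.06, -0.998, 0.0], [-0.998, 0.06, -0.002], [0.002, -0.0, -1.0]]
ft_force: [-2.6, -1.0, 6.0]
opening: 0.0003
```

Emit:
step_arm:
  deltas:
    - {"offset": [0, 0, -0.0005], "yaw": 0, "claw": 0}
    - {"offset": [0, 0, -0.001], "yaw": 0, "claw": 0}
    - {"offset": [0, 0, -0.001], "yaw": 0, "claw": 0}
    - {"offset": [0, 0, -0.001], "yaw": 0, "claw": 0}
    - {"offset": [0, 0, -0.001], "yaw": 0, "claw": 0}
    - {"offset": [0, 0, -0.001], "yaw": 0, "claw": 0}
    - {"offset": [0, 0, -0.001], "yaw": 0, "claw": 0}
    - {"offset": [0, 0, -0.001], "yaw": 0, "claw": 0}
    - {"offset": [0, 0, -0.001], "yaw": 0, "claw": 0}
    - {"offset": [0, 0, -0.001], "yaw": 0, "claw": 0}

```text
time: 7.7
eef_pos: [0.5062, -0.0885, 0.0969]
tool_rot: [[-0.06, -0.998, 0.0], [-0.998, 0.06, -0.003], [0.003, -0.0, -1.0]]
ft_force: [-2.0, -2.3, 7.0]
opening: 0.0005
```

Emit:
step_arm:
  deltas:
    - {"offset": [0, 0, -0.001], "yaw": 0, "claw": 0}
    - {"offset": [0, 0, -0.0015], "yaw": 0, "claw": 0}
    - {"offset": [0, 0, -0.0018], "yaw": 0, "claw": 0}
    - {"offset": [0, 0, -0.0018], "yaw": 0, "claw": 0}
    - {"offset": [0, 0, -0.0018], "yaw": 0, "claw": 0}
    - {"offset": [0, 0, -0.0018], "yaw": 0, "claw": 0}
    - {"offset": [0, 0, -0.0018], "yaw": 0, "claw": 0}
    - {"offset": [0, 0, -0.0018], "yaw": 0, "claw": 0}
    - {"offset": [0, 0, -0.0018], "yaw": 0, "claw": 0}
    - {"offset": [0, 0, -0.0018], "yaw": 0, "claw": 0}

```text
time: 8.95
eef_pos: [0.5061, -0.089, 0.0961]
tool_rot: [[-0.06, -0.998, 0.0], [-0.998, 0.06, -0.004], [0.004, -0.0, -1.0]]
ft_force: [-2.8, -1.0, 8.9]
opening: 0.0003
```

Emit:
step_arm:
  deltas:
    - {"offset": [0, 0, -0.001], "yaw": 0, "claw": 0}
    - {"offset": [0, 0, -0.0015], "yaw": 0, "claw": 0}
    - {"offset": [0, 0, -0.0018], "yaw": 0, "claw": 0}
    - {"offset": [0, 0, -0.0018], "yaw": 0, "claw": 0}
    - {"offset": [0, 0, -0.0018], "yaw": 0, "claw": 0}
    - {"offset": [0, 0, -0.0018], "yaw": 0, "claw": 0}
    - {"offset": [0, 0, -0.0018], "yaw": 0, "claw": 0}
    - {"offset": [0, 0, -0.0018], "yaw": 0, "claw": 0}
    - {"offset": [0, 0, -0.0018], "yaw": 0, "claw": 0}
    - {"offset": [0, 0, -0.0018], "yaw": 0, "claw": 0}

```text
time: 10.2
eef_pos: [0.5061, -0.0893, 0.0957]
tool_rot: [[-0.059, -0.998, 0.0], [-0.998, 0.059, -0.005], [0.005, -0.0, -1.0]]
ft_force: [-4.4, -0.2, 11.1]
opening: 0.0003
```

The right push stiffened at about z 0.0965 from a rest height of about 0.098, so the gap is about 1.6 mm, or 0.8 rad plus preload. I lift, open, grip and turn.

Emit:
step_arm:
  deltas:
    - {"offset": [0, 0, 0.01], "yaw": 0, "claw": 0.05}
    - {"offset": [0, 0.0013, 0.025], "yaw": 0, "claw": 0.05}
    - {"offset": [0, 0.0013, 0.025], "yaw": 0, "claw": 0.05}
    - {"offset": [0, 0.0013, 0.025], "yaw": 0, "claw": 0.05}
    - {"offset": [0, 0.0013, 0.025], "yaw": 0, "claw": 0.05}
    - {"offset": [0, 0.0013, 0.025], "yaw": 0, "claw": 0.05}
    - {"offset": [0, 0.0013, 0.025], "yaw": 0, "claw": 0.05}
    - {"offset": [0, 0.0013, 0.025], "yaw": 0, "claw": 0.05}
    - {"offset": [0, 0.0013, 0.025], "yaw": 0, "claw": 0.05}
    - {"offset": [0, 0.0013, 0.025], "yaw": -0.02, "claw": 0.05}

```text
time: 11.45
eef_pos: [0.5061, -0.088, 0.1207]
tool_rot: [[-0.08, -0.997, 0.0], [-0.997, 0.08, -0.005], [0.005, -0.0, -1.0]]
ft_force: [-0.0, 0.7, 0.7]
opening: 0.0502
```

Run:
```python
from h import *
wrist("w2")
```

```text
t 11.45 tcp [ 0.5061 -0.088   0.1207] yaw -94.58680824871064 q [ 0.15  0.3  -0.41  0.01 -0.86  1.34] F [-0.02  0.71  0.71]
[ 308  183   22   78 1423] 1238 rect mm [506.9 -88.1] [12.5 42.5] 85.9 z 0.09799551933564238
```

Emit:
step_arm:
  deltas:
    - {"offset": [0, 0, -0.02], "yaw": 0, "claw": 0.05}
    - {"offset": [0.0005, 0, -0.045], "yaw": 0, "claw": 0.05}
    - {"offset": [0.0005, 0, -0.0595], "yaw": 0, "claw": 0.03}
    - {"offset": [0.0005, 0, -0.0595], "yaw": 0, "claw": 0.02}
    - {"offset": [0.0005, 0, -0.0595], "yaw": 0, "claw": 0.01}
    - {"offset": [0.0005, 0, -0.0595], "yaw": 0, "claw": 0.005}
    - {"offset": [0.0005, 0, -0.0595], "yaw": 0, "claw": 0.0}
    - {"offset": [0.0005, 0, -0.0595], "yaw": 0, "claw": 0}
    - {"offset": [0.0005, 0, -0.0595], "yaw": 0, "claw": 0}
    - {"offset": [0.0005, 0, -0.0595], "yaw": 0, "claw": 0}
  squeeze: 15

```text
time: 12.75
eef_pos: [0.5072, -0.088, 0.0618]
tool_rot: [[-0.08, -0.997, 0.001], [-0.997, 0.08, -0.005], [0.005, -0.002, -1.0]]
ft_force: [1.0, 0.1, 5.2]
opening: 0.0139
```

Emit:
step_arm:
  deltas:
    - {"offset": [0, 0, 0.0003], "yaw": -0.1, "claw": 0}
    - {"offset": [0, 0, 0.0003], "yaw": -0.25, "claw": 0}
    - {"offset": [0, 0, 0.0003], "yaw": -0.4, "claw": 0}
    - {"offset": [0, 0, 0.0003], "yaw": -0.55, "claw": 0}
    - {"offset": [0, 0, 0.0003], "yaw": -0.7, "claw": 0}
    - {"offset": [0, 0, 0.0003], "yaw": -0.85, "claw": 0}
    - {"offset": [0, 0, 0.0003], "yaw": -1.0, "claw": 0}
    - {"offset": [0, 0, 0.0003], "yaw": -1.0, "claw": 0}
    - {"offset": [0, 0, 0.0003], "yaw": -1.0, "claw": 0}
    - {"offset": [0, 0, 0.0003], "yaw": -1.0, "claw": 0}

```text
time: 14.0
eef_pos: [0.506, -0.0895, 0.062]
tool_rot: [[-0.882, -0.471, -0.006], [-0.471, 0.882, -0.006], [0.008, -0.002, -1.0]]
ft_force: [-1.1, -5.7, 3.4]
opening: 0.0139
```

Emit:
step_arm:
  deltas:
    - {"offset": [0, 0, 0], "yaw": 0, "claw": 0.05}
    - {"offset": [0, 0, 0], "yaw": 0, "claw": 0.05}
    - {"offset": [0, 0, 0], "yaw": 0, "claw": 0.05}
    - {"offset": [0, 0, 0], "yaw": 0, "claw": 0.05}
    - {"offset": [0, 0, 0.03], "yaw": 0, "claw": 0.05}
    - {"offset": [0, 0, 0.06], "yaw": 0, "claw": 0.05}
    - {"offset": [0, 0, 0.09], "yaw": 0, "claw": 0}
    - {"offset": [0, 0.03, 0.09], "yaw": 0.1, "claw": 0}
    - {"offset": [0.005, 0.08, 0.09], "yaw": 0.25, "claw": 0}
    - {"offset": [0.01, 0.13, 0.09], "yaw": 0.4, "claw": 0}

```text
time: 15.25
eef_pos: [0.516, 0.0418, 0.1523]
tool_rot: [[-0.626, -0.78, -0.003], [-0.78, 0.626, -0.007], [0.007, -0.002, -1.0]]
ft_force: [1.0, 0.9, -0.1]
opening: 0.0179
```

Emit:
step_arm:
  deltas:
    - {"offset": [0.008, 0.06, 0], "yaw": 0.15, "claw": 0}
    - {"offset": [0.016, 0.12, 0], "yaw": 0.3, "claw": 0}
    - {"offset": [0.017, 0.138, 0], "yaw": 0.44, "claw": 0}
    - {"offset": [0.017, 0.138, 0], "yaw": 0.44, "claw": 0}
    - {"offset": [0.017, 0.138, -0.02], "yaw": 0.44, "claw": 0}
    - {"offset": [0.017, 0.138, -0.03], "yaw": 0.44, "claw": 0}
    - {"offset": [0.017, 0.138, -0.035], "yaw": 0.44, "claw": 0}
    - {"offset": [0.017, 0.138, -0.035], "yaw": 0.44, "claw": 0}
    - {"offset": [0.017, 0.138, -0.035], "yaw": 0.44, "claw": 0}
    - {"offset": [0.017, 0.138, -0.035], "yaw": 0.44, "claw": 0}

```text
time: 16.5
eef_pos: [0.5333, 0.1799, 0.1178]
tool_rot: [[-0.235, -0.972, 0.002], [-0.972, 0.235, -0.007], [0.007, -0.003, -1.0]]
ft_force: [0.0, -0.2, -0.3]
opening: 0.0006
```

Run:
```python
from h import *
wrist("w3")
```

```text
t 16.5 tcp [0.5333 0.1799 0.1178] yaw -103.56424456379004 q [ 0.62  0.38 -0.29  0.01 -0.9   0.71] F [ 0.02 -0.19 -0.33]
[307 183  23  52 998] 768 rect mm [545.  177.5] [13.2 21.1] 76.7 z 0.09796436902973696
```

View pics/w3.png

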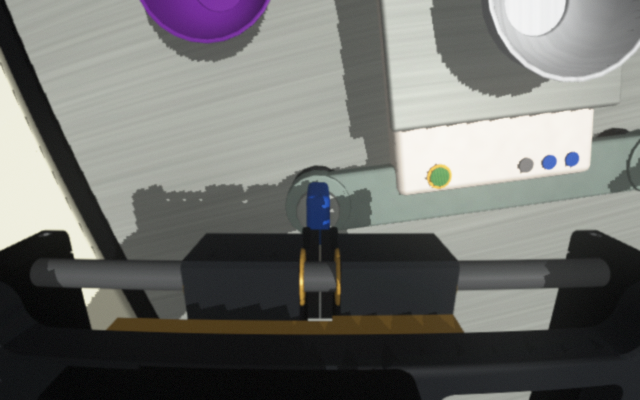

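Emit:
step_arm:
  deltas:
    - {"offset": [0, 0, -0.01], "yaw": 0, "claw": 0}
    - {"offset": [0, 0, -0.015], "yaw": 0, "claw": 0}
    - {"offset": [0, 0, -0.018], "yaw": 0, "claw": 0}
    - {"offset": [0, 0, -0.019], "yaw": 0, "claw": 0}
    - {"offset": [0, 0, -0.0195], "yaw": 0, "claw": 0}
    - {"offset": [0, 0, -0.0198], "yaw": 0, "claw": 0}
    - {"offset": [0, 0, -0.02], "yaw": 0, "claw": 0}
    - {"offset": [0, 0, -0.0205], "yaw": 0, "claw": 0}
    - {"offset": [0, 0, -0.0205], "yaw": 0, "claw": 0}
    - {"offset": [0, 0, -0.0205], "yaw": 0, "claw": 0}

```text
time: 17.8
eef_pos: [0.5332, 0.1803, 0.0976]
tool_rot: [[-0.234, -0.972, 0.002], [-0.972, 0.234, -0.007], [0.006, -0.003, -1.0]]
ft_force: [-3.5, 0.5, 5.2]
opening: 0.0006
```

Emit:
step_arm:
  deltas:
    - {"offset": [0, 0, -0.0005], "yaw": 0, "claw": 0}
    - {"offset": [0, 0, -0.001], "yaw": 0, "claw": 0}
    - {"offset": [0, 0, -0.0015], "yaw": 0, "claw": 0}
    - {"offset": [0, 0, -0.0015], "yaw": 0, "claw": 0}
    - {"offset": [0, 0, -0.0015], "yaw": 0, "claw": 0}
    - {"offset": [0, 0, -0.0015], "yaw": 0, "claw": 0}
    - {"offset": [0, 0, -0.0015], "yaw": 0, "claw": 0}
    - {"offset": [0, 0, -0.0015], "yaw": 0, "claw": 0}
    - {"offset": [0, 0, -0.0015], "yaw": 0, "claw": 0}
    - {"offset": [0, 0, -0.0015], "yaw": 0, "claw": 0}

```text
time: 19.05
eef_pos: [0.5333, 0.1808, 0.0967]
tool_rot: [[-0.234, -0.972, 0.002], [-0.972, 0.234, -0.006], [0.005, -0.004, -1.0]]
ft_force: [-2.8, 1.6, 6.6]
opening: 0.0002
```

Emit:
step_arm:
  deltas:
    - {"offset": [0, 0, -0.0005], "yaw": 0, "claw": 0}
    - {"offset": [0, 0, -0.001], "yaw": 0, "claw": 0}
    - {"offset": [0, 0, -0.0015], "yaw": 0, "claw": 0}
    - {"offset": [0, 0, -0.0018], "yaw": 0, "claw": 0}
    - {"offset": [0, 0, -0.0018], "yaw": 0, "claw": 0}
    - {"offset": [0, 0, -0.0018], "yaw": 0, "claw": 0}
    - {"offset": [0, 0, -0.0018], "yaw": 0, "claw": 0}
    - {"offset": [0, 0, -0.0018], "yaw": 0, "claw": 0}
    - {"offset": [0, 0, -0.0018], "yaw": 0, "claw": 0}
    - {"offset": [0, 0, -0.0018], "yaw": 0, "claw": 0}

```text
time: 20.3
eef_pos: [0.5333, 0.1812, 0.0962]
tool_rot: [[-0.234, -0.972, 0.003], [-0.972, 0.234, -0.005], [0.004, -0.004, -1.0]]
ft_force: [-6.1, 0.7, 10.1]
opening: 0.0005
```

Emit:
step_arm:
  deltas:
    - {"offset": [0, 0, -0.0005], "yaw": 0, "claw": 0}
    - {"offset": [0, 0, -0.001], "yaw": 0, "claw": 0}
    - {"offset": [0, 0, -0.0015], "yaw": 0, "claw": 0}
    - {"offset": [0, 0, -0.0018], "yaw": 0, "claw": 0}
    - {"offset": [0, 0, -0.0018], "yaw": 0, "claw": 0}
    - {"offset": [0, 0, -0.0018], "yaw": 0, "claw": 0}
    - {"offset": [0, 0, -0.0018], "yaw": 0, "claw": 0}
    - {"offset": [0, 0, -0.0018], "yaw": 0, "claw": 0}
    - {"offset": [0, 0, -0.0018], "yaw": 0, "claw": 0}
    - {"offset": [0, 0, -0.0018], "yaw": 0, "claw": 0}

```text
time: 21.55
eef_pos: [0.5333, 0.1815, 0.0958]
tool_rot: [[-0.233, -0.972, 0.004], [-0.972, 0.233, -0.005], [0.004, -0.005, -1.0]]
ft_force: [-5.7, 0.5, 10.1]
opening: 0.0001
```

Emit:
step_arm:
  deltas:
    - {"offset": [0.0005, 0, -0.0005], "yaw": 0, "claw": 0}
    - {"offset": [0.0005, 0, -0.001], "yaw": 0, "claw": 0}
    - {"offset": [0.0005, 0, -0.0015], "yaw": 0, "claw": 0}
    - {"offset": [0.0005, 0, -0.002], "yaw": 0, "claw": 0}
    - {"offset": [0.0005, 0, -0.002], "yaw": 0, "claw": 0}
    - {"offset": [0.0005, 0, -0.002], "yaw": 0, "claw": 0}
    - {"offset": [0.0005, 0, -0.002], "yaw": 0, "claw": 0}
    - {"offset": [0.0005, 0, -0.002], "yaw": 0, "claw": 0}
    - {"offset": [0.0005, 0, -0.002], "yaw": 0, "claw": 0}
    - {"offset": [0.0005, 0, -0.002], "yaw": 0, "claw": 0}

```text
time: 22.8
eef_pos: [0.5334, 0.1816, 0.0956]
tool_rot: [[-0.233, -0.973, 0.004], [-0.973, 0.233, -0.005], [0.004, -0.005, -1.0]]
ft_force: [-7.3, 1.1, 14.0]
opening: 0.0005
```

The left push bears at about 0.0966, a gap of about 1.3 mm. Now I grip and turn the left knob.

Emit:
step_arm:
  deltas:
    - {"offset": [0, 0, 0.01], "yaw": 0, "claw": 0.04}
    - {"offset": [-0.0005, -0.0015, 0.02], "yaw": 0, "claw": 0.04}
    - {"offset": [-0.0005, -0.0015, 0.02], "yaw": 0, "claw": 0.04}
    - {"offset": [-0.0005, -0.0015, 0.02], "yaw": 0, "claw": 0.04}
    - {"offset": [-0.0005, -0.0015, 0.02], "yaw": 0, "claw": 0.04}
    - {"offset": [-0.0005, -0.0015, 0.02], "yaw": 0, "claw": 0.04}
    - {"offset": [-0.0005, -0.0015, 0.02], "yaw": 0, "claw": 0.04}
    - {"offset": [-0.0005, -0.0015, 0.0], "yaw": 0, "claw": 0.04}
    - {"offset": [-0.0005, -0.0015, -0.02], "yaw": 0, "claw": 0.04}
    - {"offset": [-0.0005, -0.0015, -0.034], "yaw": 0, "claw": 0.04}

```text
time: 24.05
eef_pos: [0.5327, 0.18, 0.0606]
tool_rot: [[-0.233, -0.973, 0.003], [-0.973, 0.233, -0.005], [0.005, -0.004, -1.0]]
ft_force: [0.6, 0.5, 0.4]
opening: 0.0401
```

Emit:
step_arm:
  deltas:
    - {"offset": [0, 0, 0], "yaw": 0, "claw": 0.02}
    - {"offset": [0, 0, 0], "yaw": 0, "claw": 0.01}
    - {"offset": [0, 0, 0], "yaw": 0, "claw": 0}
    - {"offset": [0, 0, 0], "yaw": 0, "claw": 0}
    - {"offset": [0, 0, 0], "yaw": -0.1, "claw": 0}
    - {"offset": [0, 0, 0], "yaw": -0.25, "claw": 0}
    - {"offset": [0, 0, 0], "yaw": -0.4, "claw": 0}
    - {"offset": [0, 0, 0], "yaw": -0.55, "claw": 0}
    - {"offset": [0, 0, 0], "yaw": -0.7, "claw": 0}
    - {"offset": [0, 0, 0], "yaw": -0.7, "claw": 0}

```text
time: 25.3
eef_pos: [0.5332, 0.1807, 0.0614]
tool_rot: [[-0.803, -0.595, 0.0], [-0.595, 0.803, -0.005], [0.003, -0.004, -1.0]]
ft_force: [-0.4, 1.8, 2.1]
opening: 0.0137
```

Emit:
step_arm:
  deltas:
    - {"offset": [0, 0, 0], "yaw": -0.12, "claw": 0}
    - {"offset": [0, 0, 0], "yaw": -0.25, "claw": 0}
    - {"offset": [0, 0, 0], "yaw": -0.25, "claw": 0}
    - {"offset": [0, 0, 0], "yaw": -0.25, "claw": 0.04}
    - {"offset": [0, 0, 0], "yaw": -0.25, "claw": 0.04}
    - {"offset": [0, 0, 0], "yaw": -0.25, "claw": 0.04}
    - {"offset": [0, 0, 0], "yaw": -0.25, "claw": 0.04}
    - {"offset": [0, 0, 0.025], "yaw": -0.25, "claw": 0.04}
    - {"offset": [0, 0, 0.05], "yaw": -0.25, "claw": 0.02}
    - {"offset": [0, 0, 0.055], "yaw": -0.25, "claw": 0}

```text
time: 26.55
eef_pos: [0.5341, 0.1812, 0.118]
tool_rot: [[-0.926, -0.379, 0.002], [-0.379, 0.926, -0.003], [-0.001, -0.003, -1.0]]
ft_force: [0.3, -0.4, 0.7]
opening: 0.027
```

Run:
```python
from h import *
wrist("w4")
d=robot.get_image("top"); cv2.imwrite("pics/top4.png",d["image"])
m=blue(d["image"]); c,lab,st,ce=cv2.connectedComponentsWithStats(m.astype(np.uint8))
for i in range(1,c):
    if 60<st[i,4]<600:
        P,uv=pts(d,lab==i); t=P[P[:,2]>.09]
        if len(t)>10: print(st[i],cv2.minAreaRect((t[:,:2]*1000).astype(np.float32)))
```

```text
t 26.55 tcp [0.5341 0.1812 0.118 ] yaw -157.7531651671325 q [ 0.62  0.38 -0.29  0.   -0.9  -0.23] F [ 0.33 -0.38  0.7 ]
[ 311  183   23   79 1520] 1329 rect mm [533.2 178.5] [13.3 42.1] 21.8 z 0.09796598673621068
[223 228  11   9  68] ((539.1717529296875, 157.55288696289062), (12.054322242736816, 22.921789169311523), 7.9777727127075195)
[364 247  25  17 160] ((504.43603515625, -88.33233642578125), (12.946998596191406, 42.94463348388672), 28.873138427734375)
```

View pics/top4.png

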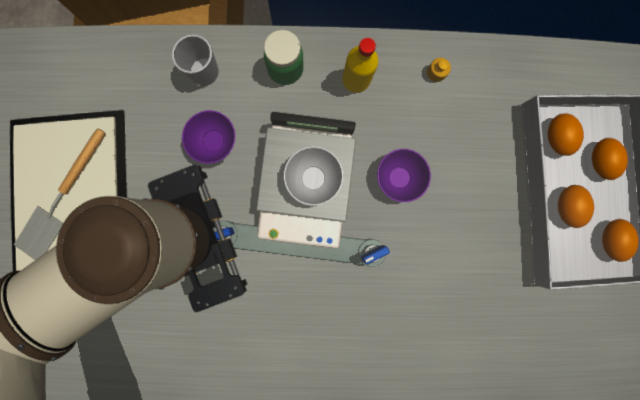

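The top view shows both wings turned, right at (376,254) and left at (224,233), with the scale and bowl unmoved. Next is a firmness check on the left corner.

Emit:
step_arm:
  deltas:
    - {"offset": [0, -0.0015, -0.01], "yaw": 0, "claw": 0}
    - {"offset": [0, -0.0015, -0.015], "yaw": 0, "claw": 0}
    - {"offset": [0, -0.0015, -0.018], "yaw": 0, "claw": 0}
    - {"offset": [0, -0.0015, -0.019], "yaw": 0, "claw": 0}
    - {"offset": [0, -0.0015, -0.0195], "yaw": 0, "claw": 0}
    - {"offset": [0, -0.0015, -0.02], "yaw": 0, "claw": 0}
    - {"offset": [0, -0.0015, -0.0205], "yaw": 0, "claw": 0}
    - {"offset": [0, -0.0015, -0.0205], "yaw": 0, "claw": 0}
    - {"offset": [0, -0.0015, -0.0205], "yaw": 0, "claw": 0}
    - {"offset": [0, -0.0015, -0.0205], "yaw": 0, "claw": 0}

```text
time: 27.9
eef_pos: [0.5331, 0.1794, 0.0975]
tool_rot: [[-0.925, -0.379, -0.0], [-0.379, 0.925, -0.004], [0.002, -0.004, -1.0]]
ft_force: [-5.3, -0.6, 10.7]
opening: 0.0003
```

Emit:
step_arm:
  deltas:
    - {"offset": [0, 0, -0.0005], "yaw": 0, "claw": 0}
    - {"offset": [0, 0, -0.001], "yaw": 0, "claw": 0}
    - {"offset": [0, 0, -0.001], "yaw": 0, "claw": 0}
    - {"offset": [0, 0, -0.001], "yaw": 0, "claw": 0}
    - {"offset": [0, 0, -0.001], "yaw": 0, "claw": 0}
    - {"offset": [0, 0, -0.001], "yaw": 0, "claw": 0}
    - {"offset": [0, 0, -0.001], "yaw": 0, "claw": 0}
    - {"offset": [0, 0, -0.001], "yaw": 0, "claw": 0}
    - {"offset": [0, 0, -0.001], "yaw": 0, "claw": 0}
    - {"offset": [0, 0, -0.001], "yaw": 0, "claw": 0}

```text
time: 29.15
eef_pos: [0.533, 0.1793, 0.0978]
tool_rot: [[-0.925, -0.38, -0.0], [-0.38, 0.925, -0.005], [0.002, -0.005, -1.0]]
ft_force: [-3.1, -0.8, 7.4]
opening: 0.0004
```

Emit:
step_arm:
  deltas:
    - {"offset": [0, 0, -0.0005], "yaw": 0, "claw": 0}
    - {"offset": [0, 0, -0.001], "yaw": 0, "claw": 0}
    - {"offset": [0, 0, -0.0013], "yaw": 0, "claw": 0}
    - {"offset": [0, 0, -0.0013], "yaw": 0, "claw": 0}
    - {"offset": [0, 0, -0.0013], "yaw": 0, "claw": 0}
    - {"offset": [0, 0, -0.0013], "yaw": 0, "claw": 0}
    - {"offset": [0, 0, -0.0013], "yaw": 0, "claw": 0}
    - {"offset": [0, 0, -0.0013], "yaw": 0, "claw": 0}
    - {"offset": [0, 0, -0.0013], "yaw": 0, "claw": 0}
    - {"offset": [0, 0, -0.0013], "yaw": 0, "claw": 0}

```text
time: 30.4
eef_pos: [0.533, 0.1792, 0.0977]
tool_rot: [[-0.925, -0.38, 0.0], [-0.38, 0.925, -0.005], [0.002, -0.005, -1.0]]
ft_force: [-3.4, -0.2, 9.9]
opening: 0.0003
```

```bash
cat >> h.py <<'E'
def avg(n=8):
    F=[];p=[]
    for i in range(n):
        s=robot.get_state();F.append(s["ft_force"]);p.append(s["eef_pos"]); robot.get_image("top")
    print("t",s["time"],"F",np.mean(F,0).round(2),"sd",np.std(F,0).round(2),"p",(np.mean(p,0)*1000).round(2),"sd",(np.std(p,0)*1000).round(2))
E
python3 - <<'E'
from h import *
avg(6)
E
```

```text
t 30.65 F [-3.63 -0.21  9.35] sd [0.26 0.25 0.48] p [533.04 179.27  97.73] sd [0.01 0.01 0.01]
```

Emit:
step_arm:
  deltas:
    - {"offset": [0, 0, -0.0003], "yaw": 0, "claw": 0}
    - {"offset": [0, 0, -0.0003], "yaw": 0, "claw": 0}
    - {"offset": [0, 0, -0.0003], "yaw": 0, "claw": 0}
    - {"offset": [0, 0, -0.0003], "yaw": 0, "claw": 0}
    - {"offset": [0, 0, -0.0003], "yaw": 0, "claw": 0}
    - {"offset": [0, 0, -0.0003], "yaw": 0, "claw": 0}
    - {"offset": [0, 0, -0.0003], "yaw": 0, "claw": 0}
    - {"offset": [0, 0, -0.0003], "yaw": 0, "claw": 0}
    - {"offset": [0, 0, -0.0003], "yaw": 0, "claw": 0}
    - {"offset": [0, 0, -0.0003], "yaw": 0, "claw": 0}

```text
time: 31.95
eef_pos: [0.533, 0.1791, 0.0981]
tool_rot: [[-0.925, -0.381, 0.0], [-0.381, 0.925, -0.006], [0.002, -0.006, -1.0]]
ft_force: [-1.8, -1.0, 6.4]
opening: 0.0005
```

Run:
```python
from h import *
avg(6)
```

```text
t 32.2 F [-2.44 -0.84  6.37] sd [0.45 0.64 0.38] p [533.   179.07  98.11] sd [0.02 0.01 0.02]
```

Emit:
step_arm:
  deltas:
    - {"offset": [0, 0, 0.0001], "yaw": 0, "claw": 0}
    - {"offset": [0, 0, 0.0001], "yaw": 0, "claw": 0}
    - {"offset": [0, 0, 0.0001], "yaw": 0, "claw": 0}
    - {"offset": [0, 0, 0.0001], "yaw": 0, "claw": 0}
    - {"offset": [0, 0, 0.0001], "yaw": 0, "claw": 0}
    - {"offset": [0, 0, 0.0001], "yaw": 0, "claw": 0}
    - {"offset": [0, 0, 0.0001], "yaw": 0, "claw": 0}
    - {"offset": [0, 0, 0.0001], "yaw": 0, "claw": 0}
    - {"offset": [0, 0, 0.0001], "yaw": 0, "claw": 0}
    - {"offset": [0, 0, 0.0001], "yaw": 0, "claw": 0}

```text
time: 33.5
eef_pos: [0.533, 0.179, 0.0982]
tool_rot: [[-0.925, -0.381, 0.0], [-0.381, 0.925, -0.006], [0.002, -0.006, -1.0]]
ft_force: [-1.5, -1.3, 4.8]
opening: 0.0006
```

Run:
```python
from h import *
avg(6)
```

```text
t 33.75 F [-1.68 -1.52  5.01] sd [0.6  0.5  0.24] p [532.97 179.03  98.22] sd [0.01 0.01 0.  ]
```

The left corner is now stiff, at 5.0 N / 98.22 mm, 6.4 N / 98.11 mm and 9.35 N / 97.73 mm. The implied preload is only about 1–2 N, so I add about 0.2 rad.

Emit:
step_arm:
  deltas:
    - {"offset": [0, 0, 0.01], "yaw": 0, "claw": 0.04}
    - {"offset": [0, 0, 0.02], "yaw": 0, "claw": 0.04}
    - {"offset": [0, 0, 0.02], "yaw": 0, "claw": 0.04}
    - {"offset": [0, 0, 0.02], "yaw": 0, "claw": 0.04}
    - {"offset": [0, 0, 0.02], "yaw": 0, "claw": 0.04}
    - {"offset": [0, 0, 0.02], "yaw": 0, "claw": 0.04}
    - {"offset": [0, 0, 0.02], "yaw": 0, "claw": 0.04}
    - {"offset": [0, 0, 0.0], "yaw": 0, "claw": 0.04}
    - {"offset": [0, 0, -0.02], "yaw": 0, "claw": 0.04}
    - {"offset": [0, 0, -0.0365], "yaw": 0, "claw": 0.04}

```text
time: 35.05
eef_pos: [0.5328, 0.1789, 0.0609]
tool_rot: [[-0.925, -0.381, -0.0], [-0.38, 0.925, -0.006], [0.003, -0.006, -1.0]]
ft_force: [-1.3, 0.3, 0.2]
opening: 0.0401
```

Emit:
step_arm:
  deltas:
    - {"offset": [0, 0, 0], "yaw": 0, "claw": 0.02}
    - {"offset": [0, 0, 0], "yaw": 0, "claw": 0.01}
    - {"offset": [0, 0, 0], "yaw": 0, "claw": 0}
    - {"offset": [0, 0, 0], "yaw": 0, "claw": 0}
    - {"offset": [0, 0, 0], "yaw": 0, "claw": 0}
    - {"offset": [0, 0, 0], "yaw": -0.1, "claw": 0}
    - {"offset": [0, 0, 0], "yaw": -0.2, "claw": 0}
    - {"offset": [0, 0, 0], "yaw": -0.22, "claw": 0}
    - {"offset": [0, 0, 0], "yaw": -0.22, "claw": 0}
    - {"offset": [0, 0, 0], "yaw": -0.22, "claw": 0}

```text
time: 36.3
eef_pos: [0.5333, 0.1793, 0.0617]
tool_rot: [[-0.985, -0.171, -0.0], [-0.171, 0.985, -0.006], [0.001, -0.005, -1.0]]
ft_force: [-0.8, 0.7, 5.4]
opening: 0.0141
```

Emit:
step_arm:
  deltas:
    - {"offset": [0, 0, 0], "yaw": 0, "claw": 0.04}
    - {"offset": [0, 0, 0], "yaw": 0, "claw": 0.04}
    - {"offset": [0, 0, 0], "yaw": 0, "claw": 0.04}
    - {"offset": [0, 0, 0], "yaw": 0, "claw": 0.04}
    - {"offset": [0, 0, 0.03], "yaw": 0, "claw": 0.04}
    - {"offset": [0, 0, 0.07], "yaw": 0, "claw": 0.04}
    - {"offset": [0, 0, 0.09], "yaw": 0, "claw": 0}
    - {"offset": [-0.003, -0.03, 0.09], "yaw": 0.05, "claw": 0}
    - {"offset": [-0.009, -0.085, 0.09], "yaw": 0.15, "claw": 0}
    - {"offset": [-0.015, -0.14, 0.09], "yaw": 0.25, "claw": 0}

```text
time: 37.55
eef_pos: [0.5179, 0.0381, 0.1517]
tool_rot: [[-0.91, -0.414, 0.001], [-0.414, 0.91, -0.005], [0.001, -0.005, -1.0]]
ft_force: [1.5, 0.4, -0.2]
opening: 0.0079
```

Emit:
step_arm:
  deltas:
    - {"offset": [-0.006, -0.06, 0], "yaw": 0.05, "claw": 0}
    - {"offset": [-0.0115, -0.115, 0], "yaw": 0.07, "claw": 0}
    - {"offset": [-0.0115, -0.127, 0], "yaw": 0.07, "claw": 0}
    - {"offset": [-0.0115, -0.127, -0.02], "yaw": 0.07, "claw": 0}
    - {"offset": [-0.0115, -0.127, -0.035], "yaw": 0.07, "claw": 0}
    - {"offset": [-0.0115, -0.127, -0.045], "yaw": 0.07, "claw": 0}
    - {"offset": [-0.0115, -0.127, -0.049], "yaw": 0.07, "claw": 0}
    - {"offset": [-0.0115, -0.127, -0.05], "yaw": 0.07, "claw": 0}
    - {"offset": [-0.0115, -0.127, -0.05], "yaw": 0.07, "claw": 0}
    - {"offset": [-0.0115, -0.127, -0.05], "yaw": 0.07, "claw": 0}

```text
time: 38.8
eef_pos: [0.5067, -0.0888, 0.1021]
tool_rot: [[-0.879, -0.476, 0.002], [-0.476, 0.879, -0.005], [0.0, -0.006, -1.0]]
ft_force: [0.3, -0.3, 0.3]
opening: 0.0007
```

Emit:
step_arm:
  deltas:
    - {"offset": [0, 0, -0.002], "yaw": 0, "claw": 0}
    - {"offset": [0, 0, -0.003], "yaw": 0, "claw": 0}
    - {"offset": [0, 0, -0.004], "yaw": 0, "claw": 0}
    - {"offset": [0, 0, -0.0045], "yaw": 0, "claw": 0}
    - {"offset": [0, 0, -0.0045], "yaw": 0, "claw": 0}
    - {"offset": [0, 0, -0.0045], "yaw": 0, "claw": 0}
    - {"offset": [0, 0, -0.0045], "yaw": 0, "claw": 0}
    - {"offset": [0, 0, -0.0045], "yaw": 0, "claw": 0}
    - {"offset": [0, 0, -0.0045], "yaw": 0, "claw": 0}
    - {"offset": [0, 0, -0.0045], "yaw": 0, "claw": 0}

```text
time: 40.05
eef_pos: [0.5067, -0.0889, 0.0981]
tool_rot: [[-0.879, -0.476, 0.003], [-0.476, 0.879, -0.006], [0.0, -0.006, -1.0]]
ft_force: [-1.5, -0.4, 5.4]
opening: -0.0
```

Run:
```python
from h import *
avg(5)
```

```text
t 40.25 F [-1.78 -0.24  5.56] sd [0.44 0.4  0.27] p [506.73 -88.94  98.07] sd [0.01 0.01 0.01]
```

Emit:
step_arm:
  deltas:
    - {"offset": [0, 0, -0.0005], "yaw": 0, "claw": 0}
    - {"offset": [0, 0, -0.001], "yaw": 0, "claw": 0}
    - {"offset": [0, 0, -0.0014], "yaw": 0, "claw": 0}
    - {"offset": [0, 0, -0.0014], "yaw": 0, "claw": 0}
    - {"offset": [0, 0, -0.0014], "yaw": 0, "claw": 0}
    - {"offset": [0, 0, -0.0014], "yaw": 0, "claw": 0}
    - {"offset": [0, 0, -0.0014], "yaw": 0, "claw": 0}
    - {"offset": [0, 0, -0.0014], "yaw": 0, "claw": 0}
    - {"offset": [0, 0, -0.0014], "yaw": 0, "claw": 0}
    - {"offset": [0, 0, -0.0014], "yaw": 0, "claw": 0}

```text
time: 41.55
eef_pos: [0.5068, -0.0891, 0.0977]
tool_rot: [[-0.879, -0.477, 0.003], [-0.477, 0.879, -0.006], [0.0, -0.007, -1.0]]
ft_force: [-3.1, 0.6, 8.6]
opening: 0.0005
```

Run:
```python
from h import *
avg(5)
```

```text
t 41.75 F [-3.02 -0.07  8.76] sd [0.24 0.38 0.37] p [506.73 -89.14  97.73] sd [0.02 0.02 0.01]
```

The right corner is stiff too, with a slope of 9.4 N/mm and no rocking plateau, but its preload is light like the left one was. I add about 0.2 rad here as well.

Emit:
step_arm:
  deltas:
    - {"offset": [0, 0, 0.01], "yaw": 0, "claw": 0.04}
    - {"offset": [0, 0.001, 0.02], "yaw": 0, "claw": 0.04}
    - {"offset": [0, 0.001, 0.02], "yaw": 0, "claw": 0.04}
    - {"offset": [0, 0.001, 0.02], "yaw": 0, "claw": 0.04}
    - {"offset": [0, 0.001, 0.02], "yaw": 0, "claw": 0.04}
    - {"offset": [0, 0.001, 0.02], "yaw": 0, "claw": 0.04}
    - {"offset": [0, 0.001, 0.02], "yaw": 0, "claw": 0.04}
    - {"offset": [0, 0.001, 0.0], "yaw": 0, "claw": 0.04}
    - {"offset": [0, 0.001, -0.02], "yaw": 0, "claw": 0.04}
    - {"offset": [0, 0.001, -0.036], "yaw": 0, "claw": 0.04}

```text
time: 43.05
eef_pos: [0.5065, -0.0882, 0.061]
tool_rot: [[-0.879, -0.477, 0.002], [-0.477, 0.879, -0.006], [0.001, -0.006, -1.0]]
ft_force: [-1.0, -0.1, 0.7]
opening: 0.0401
```

Emit:
step_arm:
  deltas:
    - {"offset": [0, 0, 0], "yaw": 0, "claw": 0.02}
    - {"offset": [0, 0, 0], "yaw": 0, "claw": 0.01}
    - {"offset": [0, 0, 0], "yaw": 0, "claw": 0}
    - {"offset": [0, 0, 0], "yaw": 0, "claw": 0}
    - {"offset": [0, 0, 0], "yaw": 0, "claw": 0}
    - {"offset": [0, 0, 0], "yaw": -0.1, "claw": 0}
    - {"offset": [0, 0, 0], "yaw": -0.2, "claw": 0}
    - {"offset": [0, 0, 0], "yaw": -0.2, "claw": 0}
    - {"offset": [0, 0, 0], "yaw": -0.2, "claw": 0}
    - {"offset": [0, 0, 0], "yaw": -0.2, "claw": 0}

```text
time: 44.3
eef_pos: [0.5055, -0.0889, 0.0616]
tool_rot: [[-0.956, -0.292, -0.001], [-0.292, 0.956, -0.007], [0.003, -0.007, -1.0]]
ft_force: [-4.6, -2.7, 6.0]
opening: 0.0139
```

Emit:
step_arm:
  deltas:
    - {"offset": [0, 0, 0], "yaw": 0, "claw": 0.04}
    - {"offset": [0, 0, 0], "yaw": 0, "claw": 0.04}
    - {"offset": [0, 0, 0], "yaw": 0, "claw": 0.04}
    - {"offset": [0, 0, 0], "yaw": 0, "claw": 0.04}
    - {"offset": [0, 0, 0.03], "yaw": 0, "claw": 0.04}
    - {"offset": [0, 0, 0.05], "yaw": 0, "claw": 0.02}
    - {"offset": [0, 0, 0.05], "yaw": 0, "claw": 0}
    - {"offset": [0, 0, 0.05], "yaw": 0, "claw": 0}
    - {"offset": [0, 0, 0.05], "yaw": 0, "claw": 0}
    - {"offset": [0, 0, 0.045], "yaw": 0, "claw": 0}

```text
time: 45.55
eef_pos: [0.5054, -0.0889, 0.106]
tool_rot: [[-0.956, -0.292, -0.001], [-0.292, 0.956, -0.007], [0.004, -0.007, -1.0]]
ft_force: [-0.4, -0.3, -0.2]
opening: 0.0025
```

Run:
```python
from h import *
wrist("w5")
```

```text
t 45.55 tcp [ 0.5054 -0.0889  0.106 ] yaw -163.0003624504562 q [ 0.15  0.32 -0.43  0.01 -0.83  0.14] F [-0.36 -0.33 -0.16]
[ 308  188   24   65 1037] 759 rect mm [507.2 -96.2] [12.9 29.6] 16.6 z 0.09797365480669634
```

Emit:
step_arm:
  deltas:
    - {"offset": [0.001, 0, -0.004], "yaw": 0, "claw": 0}
    - {"offset": [0.001, 0, -0.006], "yaw": 0, "claw": 0}
    - {"offset": [0.001, 0, -0.007], "yaw": 0, "claw": 0}
    - {"offset": [0.001, 0, -0.008], "yaw": 0, "claw": 0}
    - {"offset": [0.001, 0, -0.0084], "yaw": 0, "claw": 0}
    - {"offset": [0.001, 0, -0.0084], "yaw": 0, "claw": 0}
    - {"offset": [0.001, 0, -0.0084], "yaw": 0, "claw": 0}
    - {"offset": [0.001, 0, -0.0084], "yaw": 0, "claw": 0}
    - {"offset": [0.001, 0, -0.0084], "yaw": 0, "claw": 0}
    - {"offset": [0.001, 0, -0.0084], "yaw": 0, "claw": 0}

```text
time: 46.85
eef_pos: [0.5056, -0.0891, 0.098]
tool_rot: [[-0.956, -0.293, -0.003], [-0.293, 0.956, -0.008], [0.005, -0.007, -1.0]]
ft_force: [-3.3, 0.2, 7.5]
opening: 0.0005
```

Run:
```python
from h import *
avg(5)
```

```text
t 47.05 F [-3.49  0.26  7.68] sd [0.28 0.61 0.59] p [505.57 -89.08  98.  ] sd [0.01 0.01 0.01]
```

Emit:
step_arm:
  deltas:
    - {"offset": [0, 0, -0.0005], "yaw": 0, "claw": 0}
    - {"offset": [0, 0, -0.001], "yaw": 0, "claw": 0}
    - {"offset": [0, 0, -0.0014], "yaw": 0, "claw": 0}
    - {"offset": [0, 0, -0.0014], "yaw": 0, "claw": 0}
    - {"offset": [0, 0, -0.0014], "yaw": 0, "claw": 0}
    - {"offset": [0, 0, -0.0014], "yaw": 0, "claw": 0}
    - {"offset": [0, 0, -0.0014], "yaw": 0, "claw": 0}
    - {"offset": [0, 0, -0.0014], "yaw": 0, "claw": 0}
    - {"offset": [0, 0, -0.0014], "yaw": 0, "claw": 0}
    - {"offset": [0, 0, -0.0014], "yaw": 0, "claw": 0}

```text
time: 48.35
eef_pos: [0.5055, -0.0892, 0.0978]
tool_rot: [[-0.956, -0.293, -0.003], [-0.293, 0.956, -0.008], [0.005, -0.007, -1.0]]
ft_force: [-3.4, 0.9, 9.9]
opening: 0.0006
```

Run:
```python
from h import *
avg(5)
```

```text
t 48.55 F [-3.54  0.87  9.6 ] sd [0.19 0.41 0.27] p [505.53 -89.24  97.82] sd [0.01 0.02 0.01]
```

Emit:
step_arm:
  deltas:
    - {"offset": [0, 0, 0.02], "yaw": 0, "claw": 0}
    - {"offset": [0, 0, 0.035], "yaw": 0, "claw": 0}
    - {"offset": [0.004, 0.04, 0.035], "yaw": -0.05, "claw": 0}
    - {"offset": [0.01, 0.1, 0.035], "yaw": -0.12, "claw": 0}
    - {"offset": [0.016, 0.16, 0.035], "yaw": -0.12, "claw": 0}
    - {"offset": [0.022, 0.22, 0.035], "yaw": -0.12, "claw": 0}
    - {"offset": [0.0275, 0.2685, 0.035], "yaw": -0.12, "claw": 0}
    - {"offset": [0.0275, 0.2685, 0.03], "yaw": -0.12, "claw": 0}
    - {"offset": [0.0275, 0.2685, 0.015], "yaw": -0.12, "claw": 0}
    - {"offset": [0.0275, 0.2685, 0.004], "yaw": -0.12, "claw": 0}

```text
time: 49.85
eef_pos: [0.5322, 0.1777, 0.1003]
tool_rot: [[-0.985, -0.175, -0.006], [-0.175, 0.985, -0.009], [0.007, -0.008, -1.0]]
ft_force: [0.6, 0.0, -0.6]
opening: 0.0003
```

Emit:
step_arm:
  deltas:
    - {"offset": [0.001, 0.001, -0.001], "yaw": 0, "claw": 0}
    - {"offset": [0.001, 0.001, -0.0015], "yaw": 0, "claw": 0}
    - {"offset": [0.001, 0.001, -0.002], "yaw": 0, "claw": 0}
    - {"offset": [0.001, 0.001, -0.0025], "yaw": 0, "claw": 0}
    - {"offset": [0.001, 0.001, -0.0028], "yaw": 0, "claw": 0}
    - {"offset": [0.001, 0.001, -0.0028], "yaw": 0, "claw": 0}
    - {"offset": [0.001, 0.001, -0.0028], "yaw": 0, "claw": 0}
    - {"offset": [0.001, 0.001, -0.0028], "yaw": 0, "claw": 0}
    - {"offset": [0.001, 0.001, -0.0028], "yaw": 0, "claw": 0}
    - {"offset": [0.001, 0.001, -0.0028], "yaw": 0, "claw": 0}

```text
time: 51.1
eef_pos: [0.5336, 0.1788, 0.0982]
tool_rot: [[-0.985, -0.175, -0.005], [-0.175, 0.985, -0.009], [0.006, -0.008, -1.0]]
ft_force: [-0.8, -1.2, 5.0]
opening: 0.0
```

Run:
```python
from h import *
avg(5)
```

```text
t 51.3 F [-0.82 -1.45  5.58] sd [0.54 0.52 0.52] p [533.62 178.78  98.21] sd [0.01 0.01 0.01]
```

Emit:
step_arm:
  deltas:
    - {"offset": [0, 0, -0.0005], "yaw": 0, "claw": 0}
    - {"offset": [0, 0, -0.001], "yaw": 0, "claw": 0}
    - {"offset": [0, 0, -0.0014], "yaw": 0, "claw": 0}
    - {"offset": [0, 0, -0.0014], "yaw": 0, "claw": 0}
    - {"offset": [0, 0, -0.0014], "yaw": 0, "claw": 0}
    - {"offset": [0, 0, -0.0014], "yaw": 0, "claw": 0}
    - {"offset": [0, 0, -0.0014], "yaw": 0, "claw": 0}
    - {"offset": [0, 0, -0.0014], "yaw": 0, "claw": 0}
    - {"offset": [0, 0, -0.0014], "yaw": 0, "claw": 0}
    - {"offset": [0, 0, -0.0014], "yaw": 0, "claw": 0}

```text
time: 52.6
eef_pos: [0.5337, 0.1789, 0.098]
tool_rot: [[-0.984, -0.176, -0.004], [-0.176, 0.984, -0.009], [0.005, -0.008, -1.0]]
ft_force: [-2.4, -1.6, 9.1]
opening: 0.0006
```

Run:
```python
from h import *
avg(5)
```

```text
t 52.8 F [-2.52 -1.17  8.61] sd [0.4  0.44 0.42] p [533.71 178.88  97.97] sd [0.02 0.01 0.01]
```

Both corners are now alike and stiff: left about 8.2 N and right 7.7 N at 98.0 mm. I lift away, take a last look and hand in.

Emit:
step_arm:
  deltas:
    - {"offset": [0, 0, 0.03], "yaw": 0, "claw": 0}
    - {"offset": [0, 0, 0.07], "yaw": 0, "claw": 0}
    - {"offset": [-0.02, 0, 0.1], "yaw": 0, "claw": 0}
    - {"offset": [-0.06, 0, 0.12], "yaw": 0, "claw": 0}
    - {"offset": [-0.1, 0, 0.12], "yaw": 0, "claw": 0}
    - {"offset": [-0.1, 0, 0.12], "yaw": 0, "claw": 0}
    - {"offset": [-0.1, 0, 0.12], "yaw": 0, "claw": 0}
    - {"offset": [-0.1, 0, 0.12], "yaw": 0, "claw": 0}
    - {"offset": [-0.1, 0, 0.12], "yaw": 0, "claw": 0}
    - {"offset": [-0.1, 0, 0.12], "yaw": 0, "claw": 0}

```text
time: 54.1
eef_pos: [0.434, 0.1788, 0.2176]
tool_rot: [[-0.985, -0.175, -0.005], [-0.175, 0.985, -0.009], [0.006, -0.008, -1.0]]
ft_force: [-0.4, 0.3, -1.1]
opening: 0.0003
```

Run:
```python
from h import *
d=robot.get_image("side"); cv2.imwrite("pics/side9.png",d["image"])
s=robot.get_state(); print(s["time"],s["eef_pos"],s["ft_force"])
d0=dict(np.load("side0.npz"))
for n,(a,b,c,e) in {"bowl+pan":(160,215,300,400)}.items():
    df=cv2.absdiff(d["image"],d0["image"]).max(2)[a:b,c:e]; print(n,"changed px",(df>40).sum(),"of",df.size)
```

```text
54.15 [0.43393175 0.17880511 0.21766072] [0.14547346 0.04136943 1.08534498]
bowl+pan changed px 0 of 5500
```

View pics/side9.png

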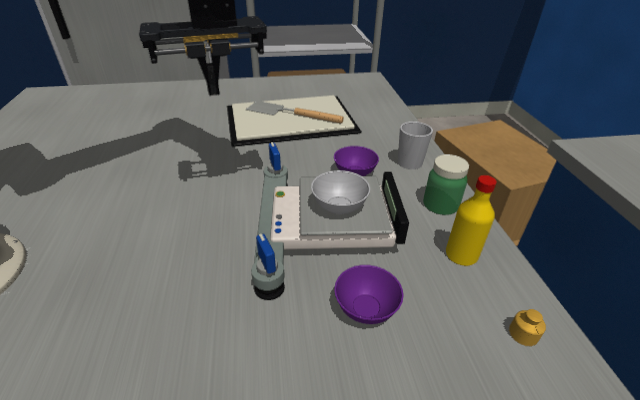

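The side view shows the bowl at (340,195) and the scale unmoved, both wings turned at (275,158) and (265,252), and the gripper clear of everything.

```bash
python3 -c "
from cell import robot
print(robot.hand_in())"
```

```text
the job is handed in; nothing more can be done
None
```

I turned both knobs clockwise, the right by about 1.2 rad and the left by about 1.17 rad, each in two goes. I then let go, moved the arm clear and handed in at about 54 s; no verdict was reported.

- **Firmness:** A last push on each knob found both corners stiff and alike. At 98.0 mm the left took about 8.2 N and the right 7.7 N, rising 11–13 N/mm with no free rocking. Before the turning, each corner gave way about 1.3–1.6 mm at roughly 6 N.
- **Foot loads:** I estimate about 3 N on each outrigger foot, uncertain by about 1.5 N. This is inferred from the push readings and is not a direct measurement. I had no direct reading of the three plain feet. Single force readings scattered by about 0.5 N, so I averaged several in the later checks.
- **Position:** The side view before and after shows no change in the bowl and pan area, and the arm touches nothing.

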